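Bring the blue paint to the front

ROBOT

A 6-joint arm with a two-finger parallel gripper is mounted at the origin on the work surface. World frame = base frame: x ahead of the robot, y to its left, z up, the work surface at z = 0. Lengths are in m, angles in degrees, forces in N, time in s.
With the tool pointing down it reaches from about 0.4 to 0.825 m from the base axis. Payload 7 kg.
Tool frame: the origin (TCP) lies between the finger pads; the fingertips stand 22 mm ahead of it and the grasp point (between the pads) lies 3 mm ahead of it; z points along the fingers, y is the direction in which the jaws open and shut (so a half turn about z gives the same grasp; the last joint's range is limited). The gripper opens to 88 mm and grips with 3 to 60 N. Pads are 19 mm wide; open, the fingers measure 130 mm over their backs; the gripper's body (78 mm by 193 mm) begins 47 mm behind the grasp point.
Start: joints at [-57.233, 20.546, 0.682, 0, -70.136, -16.507], TCP at [0.189, -0.648, 0.249] pointing down, gripper open.
Joint ranges: [-176.03, 176.03], [-82.01, 121.73], [-58.28, 71.71], [-173.87, 95.51], [-174.79, -0.11], [-173.66, 173.66]. Speed limits (degrees/s): [136.94, 136.94, 172.46, 180, 180, 180].

INTERFACE

Orientations are given as [roll, pitch, yaw] about the fixed x, y, z axes, in that order (R = Rz(yaw) Ry(pitch) Rx(roll)).
In Python, from plant import telemetry, cams, r gives the robot as it stands.
- The arm moves only by the tool carry_out, never from a script. Its argument "commands" is one flat list of numbers, 5 for each row, row after row: the shift along the world's x, y, z as a fraction of full scale, then the turn about the world's z as a fraction of full scale, then the gripper's target within -1 to 1 (shut at 1, half-way at 0, fully open at -1). In form: [x, y, z, turn, claw, x, y, z, turn, claw, ...]. A call has 1 to 8 rows; each row shifts and turns the commanded pose from where the row before left it; what a row does not reach is not made up. Full scale, the value 1, is 0.04 m for a shift and 4 degrees for a turn. A row lasts 1/10 s, in which the tool goes at most 50 mm and 8.59 degrees, less where a joint would pass 70% of its speed; a pose out of reach is approached as far as the arm can. A call with a number of a shift or a turn outside -1 to 1 is refused whole. A call with a gripper value outside its range is refused whole. The fingers move at their own pace and stop on an object; "grip_force" is the grip in N (left out, the last holds). Time passes only in rows, so rows that do not move let the fingers close. It gives the time, the measured TCP pose, the force and the opening at its end, in the units of the state.
- telemetry.get_state(): the state, without advancing time (a new reading comes with each control period).
- cams.capture(name): name is "side" or "top"; returns a dict with "frame" (384x512x3 uint8, red, green, blue), "camera_matrix" (3x3 intrinsics, pixels), "k1" (the pictures are not rectified: a ray, as slopes to the right and down, at radius r is drawn at 1 + k1 r^2 times it, then the intrinsics apply), "camera_from_world" (4x4, takes a point from world to camera coordinates). Camera axes: x right, y down, z forward; pixel columns grow to the right and rows downward; lengths in m; the calibration is good to about 2 mm. A picture is of the moment at which its call begins. There is no depth.
- r.close_job(): hands the job in, once; it reports no verdict.
The state is a dict: "time_s": time; "joints": joint angles; "qd": joint speeds; "joint_torque": joint torques, N m; "tcp_pos": TCP position; "eef_rot": TCP orientation; "contact_force": force on the tool from outside, world axes, zero at the start; "moment": the same for the moment, N m; "gripper_width": finger opening in m.
Only numpy, scipy, OpenCV 4.12 (cv2) and the standard library are available. Lean on these libraries where they do the work, as an engineer would, in place of code of your own. Each camera call takes 0.05 s, during which the arm holds its last target. There are 200 camera calls.

TASK

Spin the red paint carousel by pushing the wooden pegs on its rim with the fingertips, gently, until the blue jar is at the front, lined up with the white arrow on the stand's tongue. Leave all the jars seated in their wells: do not lift them or push on them, and do not disturb the other things on the bench. Finish with the carousel standing still and the hand clear.

Things in the scene. Friction and masses are not known exactly. Their poses are not given: they have to be found in the camera images.
- stand: Fixed dark steel stand of the carousel, on the bench: a round foot 240 mm across and a flat tongue 50 mm wide, 12 mm thick, that sticks out to the front to 230 mm from the axis. Origin: on the carousel's vertical axis, at bench height. Its own -x axis points along the tongue: that is the front, roughly towards the robot. z is up.
- arrow (a point): Tip of the white arrow painted on the tongue, which points at the carousel's axis; 178 mm from the axis along the stand's -x, 14 mm above the bench. The blue jar's centre belongs on the line from here to the axis, 88 mm behind this point.
- carousel: Red turntable disc, 330 mm across, 15 mm thick, turning about the stand's vertical axis, any number of turns either way. Origin: on the axis at the disc's underside, 30 mm above the bench (disc top 45 mm above the bench). Its yaw is its turn. It turns stiffly (0.15 N m friction, about 1 N at the pegs) and stops within a few degrees when no longer pushed. Weighs about 1 kg.
- peg (a point): Top of one of five like pegs on the disc's rim: upright, round, pale wood, 18 mm thick, 35 mm tall, tops 80 mm above the bench. Their centres lie 152 mm from the axis at 36, 108, 180, 252 and 324 degrees from the disc's own x axis (counter-clockwise from above); this is the one at 180.
- boss (a point): Top of the brass boss in the disc's middle (28 mm across, 6 mm high), on the axis. Around it are five wells, steel collars 62 mm across and 12 mm high, centred 90 mm from the axis at 0, 72, 144, 216 and 288 degrees from the disc's own x axis. Jar tops stand 103 mm above the bench.
- jar_blue: Closed round paint jar with lid, all blue, 52 mm across, 58 mm tall, about 150 g, standing loose in one of the five wells of the carousel. Origin: centre of its underside. The jar to bring to the front.
- jar_orange: Closed round paint jar with lid, all orange, 52 mm across, 58 mm tall, about 150 g, standing loose in one of the five wells of the carousel. Origin: centre of its underside.
- jar_yellow: Closed round paint jar with lid, all yellow, 52 mm across, 58 mm tall, about 150 g, standing loose in one of the five wells of the carousel. Origin: centre of its underside.
- jar_green: Closed round paint jar with lid, all green, 52 mm across, 58 mm tall, about 150 g, standing loose in one of the five wells of the carousel. Origin: centre of its underside.
- jar_white: Closed round paint jar with lid, all white, 52 mm across, 58 mm tall, about 150 g, standing loose in one of the five wells of the carousel. Origin: centre of its underside.
- brush_pot: Terracotta pot 72 mm across, 90 mm tall, with four brushes standing up to about 195 mm. Bystander. Origin: centre of its underside.
- thinner_can: Closed metal can 80 mm across, 110 mm tall. Bystander. Origin: centre of its underside.
- flat_brush: Paint brush lying flat on the bench along its x axis. Bystander.
- saucer: White ceramic saucer 110 mm across, 20 mm high. Bystander. Origin: centre of its underside.
Not all that is in view belongs to the job. What is shaped like the jar_green but black is not meant. Of the things shaped like the jar_white, the white one is meant.

How it is judged (in metres and radians):
At the end, for the whole second after the job is handed in: The blue jar's centre is on the arrow's side of the axis and within 12 mm sideways of the line from the arrow to the axis; all five jars stand upright in their wells; the carousel is at rest; the other things on the bench are within 30 mm of where they were (x of jar_blue in the frame of stand below -0.05 m and y of jar_blue in the frame of stand between -0.012 and 0.012 m and z of each of jar_blue, jar_orange, jar_yellow, jar_green, jar_white in the frame of carousel below 0.022 m and angle between each of jar_blue, jar_orange, jar_yellow, jar_green, jar_white's own z axis and vertical below 0.15 rad and horizontal distance between each of jar_blue, jar_orange, jar_yellow, jar_green, jar_white and carousel below 0.097 m and angular speed of carousel below 0.05 rad/s and distance of each of brush_pot, thinner_can, flat_brush, saucer from where it was at the start of the episode below 0.03 m); the robot touches nothing.
It fails at once if a jar is lifted or pushed out of its well (more than 10 mm up) or tipped (z of any of jar_blue, jar_orange, jar_yellow, jar_green, jar_white in the frame of carousel above 0.025 m or angle between any of jar_blue, jar_orange, jar_yellow, jar_green, jar_white's own z axis and vertical above 0.3 rad).
It fails at once if the robot pushes on a jar (more than 3 N) (contact force between any of the fingers, the arm and jar_blue above 3 N or contact force between any of the fingers, the arm and jar_orange above 3 N or contact force between any of the fingers, the arm and jar_yellow above 3 N or contact force between any of the fingers, the arm and jar_green above 3 N or contact force between any of the fingers, the arm and jar_white above 3 N).
It fails at once if the carousel is flung round (faster than 3 rad/s) (angular speed of carousel above 3 rad/s).
It fails at once if a bystander on the bench is moved more than 30 mm (distance of any of brush_pot, thinner_can, flat_brush, saucer from where it was at the start of the episode above 0.03 m).
It also fails if it takes over 54 s, if anything falls off the work surface, if the arm or the gripper's body presses on something with over 40 N, if the wrist force passes 120 N, or if a joint passes its speed limit or range.

## Working session

There is one attempt and no reset: what is moved stays moved. The work goes in short steps, Python scripts to look and compute and a tool call to move; the robot and the scene stay as the last step left them, time stands still between calls to the robot, and variables do not carry over. Pictures are saved under pics/ and viewed, about 8 in all and at most 12, crops included, and the job is handed in when it is done.

Besides the shell and the picture viewer there is one more tool, called after ">>>" by a JSON object that holds its "method" and its "body", one argument or row to a line. carry_out: Moves the arm, as the interface text tells. Shift numbers are shares of 0.04 m and turn numbers shares of 4 degrees, none past 1 either way. Its arguments: {"type":"object","properties":{"commands":{"type":"array"},"grip_force":{"type":"number"}},"required":["commands"]}

```bash
ls; mkdir -p pics
python3 - <<'E'
from plant import telemetry, cams, r
import cv2,pickle
for n in("top","side"):
    c=cams.capture(n); pickle.dump(c,open(f"{n}0.pkl","wb"))
    cv2.imwrite(f"pics/{n}0.png",cv2.resize(c["frame"][:,:,::-1],(768,576),interpolation=cv2.INTER_CUBIC))
    print(c["camera_matrix"],c["k1"],c["camera_from_world"])
print(telemetry.get_state())
E
```

```text
pics
[[476.52741941   0.         255.69060653]
 [  0.         476.52741941 194.21877375]
 [  0.           0.           1.        ]] -0.022691493853294283 [[-2.10053552e-02 -9.99779170e-01  6.21010291e-04  1.67156731e-02]
 [-9.87895485e-01  2.06601845e-02 -1.53738956e-01  5.12579281e-01]
 [ 1.53692176e-01 -3.84283465e-03 -9.88111303e-01  1.67655203e+00]
 [ 0.00000000e+00  0.00000000e+00  0.00000000e+00  1.00000000e+00]]
[[395.05977113   0.         253.99415635]
 [  0.         395.05977113 195.16099462]
 [  0.           0.           1.        ]] 0.005925596826416219 [[-0.76581951 -0.6430253   0.00624093  0.40309444]
 [-0.44821497  0.52679811 -0.72220987  0.29718537]
 [ 0.46111151 -0.55587968 -0.69164583  1.06883232]
 [ 0.          0.          0.          1.        ]]
{'time_s': 0.1, 'joints': array([-5.72324617e+01,  2.05887957e+01,  6.39585752e-01, -1.70364790e-02,
       -7.01361306e+01, -1.65093027e+01]), 'qd': array([-0.03853172, -0.0688264 ,  0.08753957,  0.0704322 , -0.01676868,
        0.02404824]), 'joint_torque': array([-1.75510133e-03, -5.84159446e+01,  2.93754208e+01,  7.01539144e+00,
        1.01786191e-02, -6.13023258e-05]), 'tcp_pos': array([ 0.18886755, -0.64762282,  0.2477063 ]), 'eef_rot': array([ 1.79913626e+02, -8.89755100e-03, -1.63747558e+02]), 'contact_force': array([ 0.05622264, -0.12137182,  0.2201965 ]), 'moment': array([-0.01221365,  0.05465192,  0.00818252]), 'gripper_width': 0.08783596638492672}
```

View pics/top0.png

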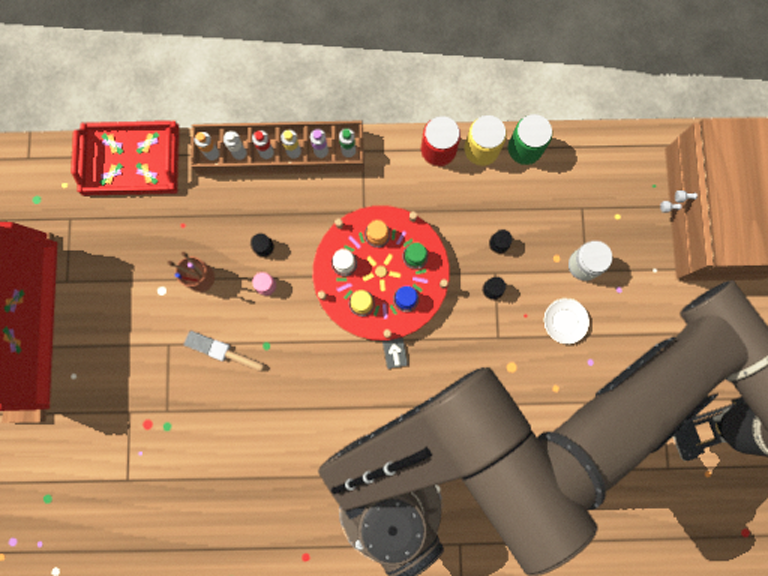

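View pics/side0.png

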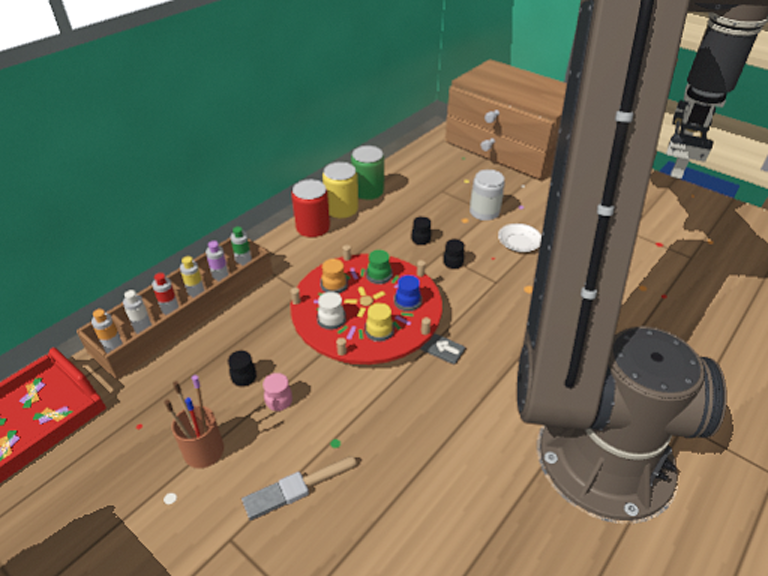

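Top view (768-wide): carousel centre ~(380,271), blue jar (405,297), the only blue one, seated in a front-right well. The front peg is at (387,333) and the arrow at (395,352). I'll enlarge both views for exact pixels.

```bash
cat > h.py <<'E'
import numpy as np,cv2
def ray(c,u,v):
    K=c["camera_matrix"];d=np.array([c["k1"],0,0,0,0])
    p=cv2.undistortPoints(np.array([[[u,v]]],float),K,d)[0,0]
    T=c["camera_from_world"];R=T[:3,:3]
    return -R.T@T[:3,3], R.T@np.array([p[0],p[1],1])
def atz(c,u,v,z):
    o,d=ray(c,u,v); return o+d*(z-o[2])/d[2]
def tri(c1,p1,c2,p2):
    o1,d1=ray(c1,*p1);o2,d2=ray(c2,*p2)
    s=np.linalg.lstsq(np.c_[d1,-d2],o2-o1,rcond=None)[0]
    a,b=o1+d1*s[0],o2+d2*s[1]; return (a+b)/2,np.linalg.norm(a-b)
def crop(c,x0,y0,w,h,k,fn):
    im=cv2.resize(c["frame"][y0:y0+h,x0:x0+w,::-1],None,fx=k,fy=k,interpolation=cv2.INTER_CUBIC)
    for x in range((x0+9)//10*10,x0+w,10): cv2.line(im,((x-x0)*k,0),((x-x0)*k,8),(0,0,0),1); cv2.putText(im,str(x),((x-x0)*k,18),0,.35,(255,255,0),1)
    for y in range((y0+9)//10*10,y0+h,10): cv2.line(im,(0,(y-y0)*k),(8,(y-y0)*k),(0,0,0),1); cv2.putText(im,str(y),(9,(y-y0)*k+4),0,.35,(255,255,0),1)
    cv2.imwrite(fn,im)
E
python3 - <<'E'
import pickle
from h import *
t=pickle.load(open("top0.pkl","rb"));s=pickle.load(open("side0.pkl","rb"))
crop(t,203,133,104,118,5,"pics/topc.png")
crop(s,185,155,130,92,6,"pics/sidec.png")
E
```

```text
(no output)
```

View pics/topc.png

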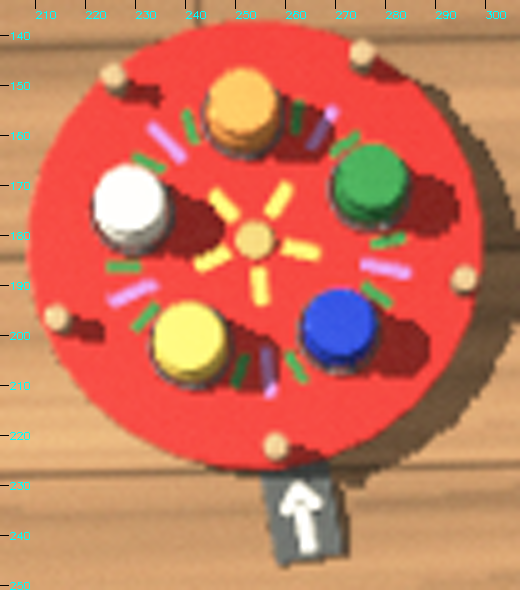

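View pics/sidec.png

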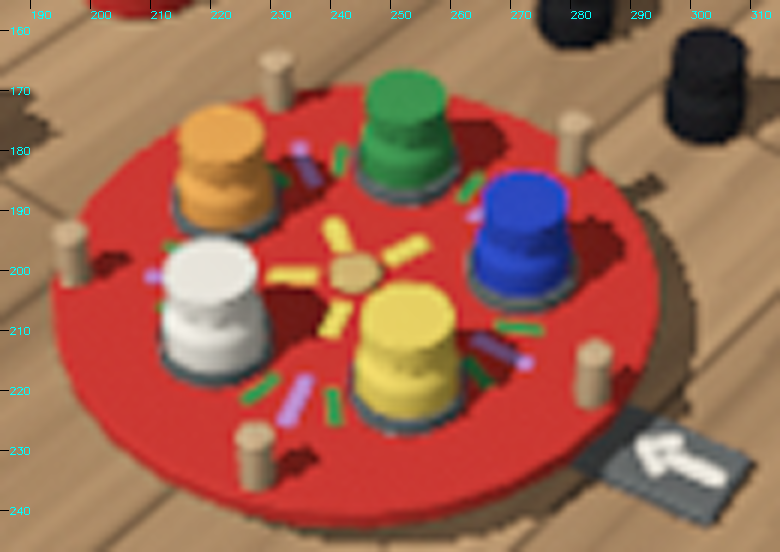

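Run:
```python
import pickle
from h import *
t=pickle.load(open("top0.pkl","rb"));s=pickle.load(open("side0.pkl","rb"))
P=dict(boss=((253.8,181),(244.2,200),.051),front=((258,221.8),(284.2,213.3),.08),right=((295.8,188.4),(280.8,175),.08),ur=((275.2,143.6),(231.2,165),.08),ul=((225.6,148),(196.7,193.7),.08),left=((214.2,196.4),(227.5,227.3),.08),blue=((270.8,195.8),(272.5,188),.103),arrow=((263,229),(291.3,229.7),.014))
A={}
for k,(a,b,z) in P.items():
    A[k]=(atz(t,*a,z)+atz(s,*b,z))/2
    print(k,tri(t,a,s,b)[0].round(3),atz(t,*a,z).round(4)[:2],atz(s,*b,z).round(4)[:2])
pg=[A[k][:2] for k in("front","right","ur","ul","left")]
ctr=np.mean(pg,axis=0);print("pegs centre",ctr)
for k in A:
    d=A[k][:2]-ctr; print(k,np.hypot(*d).round(4),np.degrees(np.arctan2(d[1],d[0])).round(1))
```

```text
boss [0.559 0.012 0.051] [0.5592 0.0118] [0.5589 0.0112]
front [ 0.408 -0.     0.082] [4.091e-01 1.000e-04] [ 0.4086 -0.002 ]
right [ 0.524 -0.136  0.082] [ 0.5243 -0.1356] [ 0.5243 -0.1373]
ur [ 0.688 -0.068  0.08 ] [ 0.6882 -0.0675] [ 0.6872 -0.068 ]
ul [0.675 0.11  0.079] [0.6758 0.11  ] [0.6738 0.11  ]
left [0.502 0.152 0.08 ] [0.5018 0.152 ] [0.5015 0.1514]
blue [ 0.494 -0.047  0.103] [ 0.4963 -0.046 ] [ 0.4911 -0.0481]
arrow [ 0.389 -0.019  0.005] [ 0.389  -0.0179] [ 0.3836 -0.0123]
pegs centre [0.55947049 0.01132013]
boss 0.0004 152.9
front 0.1511 -175.3
right 0.1519 -103.4
ur 0.1507 -31.7
ul 0.1518 40.6
left 0.1519 112.4
blue 0.0879 -138.4
arrow 0.1752 -171.3
```

Both views agree: axis at (0.559, 0.011), blue well at about -139°, arrow at about -171°. That means turning about 32° clockwise by pushing the right-hand peg (-103°) from its +x side. First I'll firm up the arrow line and start moving, high up with the fingers shut.

Run:
```python
import pickle
from h import *
t=pickle.load(open("top0.pkl","rb"));s=pickle.load(open("side0.pkl","rb"))
c=np.array([.5595,.0113])
for n,cam,p,z in(("end",t,(265.7,244.8),.012),("end",s,(307,237.5),.012),("tip",t,(263,229),.014),("tip",s,(291.3,229.7),.014),("blk1",t,(334,157),.058),("blk2",t,(329.5,189),.058),("can",t,(398,165),.11)):
    q=atz(cam,*p,z)[:2];d=q-c;print(n,q.round(3),np.hypot(*d).round(3),np.degrees(np.arctan2(d[1],d[0])).round(1))
```

```text
end [ 0.332 -0.026] 0.231 -170.6
end [ 0.329 -0.019] 0.233 -172.4
tip [ 0.389 -0.018] 0.173 -170.3
tip [ 0.384 -0.012] 0.177 -172.3
blk1 [ 0.64  -0.279] 0.302 -74.5
blk2 [ 0.523 -0.258] 0.272 -97.7
can [ 0.595 -0.493] 0.505 -86.0
```

>>> {"method": "carry_out", "body": {
  "commands": [0.62,0.78,0,0,1,0.62,0.78,0,0,1,0.62,0.78,0,0,1,0.62,0.78,0,0,1,0.62,0.78,0,0,1,0.62,0.78,0,0,1,0.62,0.78,0,0,1,0.62,0.78,0,0,1],
  "grip_force": 10
}}

```text
time_s: 0.9
tcp_pos: [0.388, -0.3969, 0.2483]
eef_rot: [180.0, -0.0, -163.7]
contact_force: [0.9, -0.5, -0.8]
gripper_width: 0.0289
```

>>> {"method": "carry_out", "body": {
  "commands": [0.62,0.78,0,0,1,0.62,0.78,0,0,1,0.62,0.78,0,0,1,0.62,0.78,0,0,1,0.62,0.78,0,0,1,0.62,0.78,0,0,1,0.62,0.78,0,0,1,0.62,0.81,0,0,1]
}}

```text
time_s: 1.7
tcp_pos: [0.5864, -0.1461, 0.2483]
eef_rot: [180.0, -0.0, -163.7]
contact_force: [0.6, -0.7, 0.7]
gripper_width: 0.0004
```

>>> {"method": "carry_out", "body": {
  "commands": [0,0,0,0,1,0,0,-0.8,0,1,0,0,-0.8,0,1,0,0,-0.8,0,1,0,0,0,0,1]
}}

```text
time_s: 2.2
tcp_pos: [0.5825, -0.1476, 0.148]
eef_rot: [179.8, -0.5, -163.8]
contact_force: [-0.2, 0.1, -0.5]
gripper_width: 0.0003
```

Run:
```python
from plant import cams
from h import *
import cv2
crop(cams.capture("top"),203,133,120,118,4,"pics/t1.png");crop(cams.capture("side"),185,120,140,127,4,"pics/s1.png")
a=cv2.imread("pics/t1.png");b=cv2.imread("pics/s1.png");h=max(len(a),len(b))
f=lambda m:cv2.copyMakeBorder(m,0,h-len(m),0,0,0)
cv2.imwrite("pics/m1.png",cv2.resize(np.hstack([f(a),f(b)]),None,fx=.76,fy=.76))
```

```text
(no output)
```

View pics/m1.png

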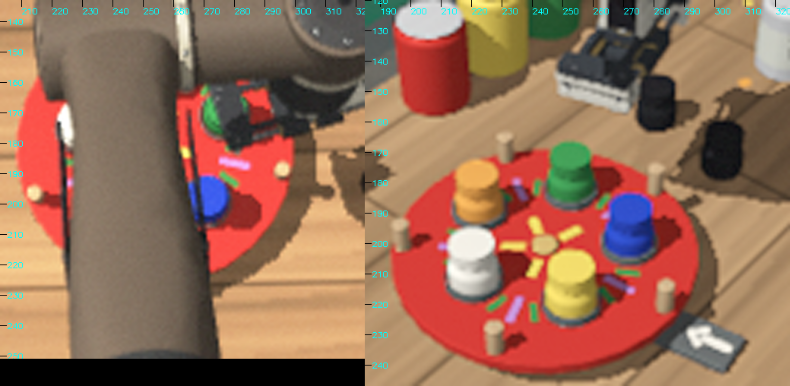

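The hand is above the disc edge between two pegs, at about (245,140) in the side view. The right peg (277,175) stands ahead of it and nothing is below. Going down to TCP z 0.083, so the tips are at 0.061, within the pegs' height.

>>> {"method": "carry_out", "body": {
  "commands": [0,0,-0.6,0,1,0,0,-0.6,0,1,0,0,-0.5,0,1,0,0,0,0,1,0,0,0,0,1]
}}

```text
time_s: 2.8
tcp_pos: [0.5869, -0.1478, 0.0864]
eef_rot: [-179.9, 0.1, -163.7]
contact_force: [0.7, 0.0, 0.9]
gripper_width: 0.0005
```

Run:
```python
import numpy as np
c=np.array([.5595,.0113])
prev=np.array([.587,-.146])
# finger centre at r=.160, path angles
for a in np.arange(-83,-135,-3.):
    q=c+.160*np.array([np.cos(np.radians(a)),np.sin(np.radians(a))])
    print(a,q.round(4),((q-prev)/.04).round(3));prev=q
```

```text
-83.0 [ 0.579  -0.1475] [-0.2   -0.038]
-86.0 [ 0.5707 -0.1483] [-0.208 -0.02 ]
-89.0 [ 0.5623 -0.1487] [-0.209 -0.009]
-92.0 [ 0.5539 -0.1486] [-0.209  0.002]
-95.0 [ 0.5456 -0.1481] [-0.209  0.013]
-98.0 [ 0.5372 -0.1471] [-0.208  0.024]
-101.0 [ 0.529  -0.1458] [-0.207  0.035]
-104.0 [ 0.5208 -0.1439] [-0.204  0.045]
-107.0 [ 0.5127 -0.1417] [-0.202  0.056]
-110.0 [ 0.5048 -0.1391] [-0.199  0.066]
-113.0 [ 0.497 -0.136] [-0.195  0.077]
-116.0 [ 0.4894 -0.1325] [-0.191  0.087]
-119.0 [ 0.4819 -0.1286] [-0.186  0.097]
-122.0 [ 0.4747 -0.1244] [-0.18   0.106]
-125.0 [ 0.4677 -0.1198] [-0.175  0.116]
-128.0 [ 0.461  -0.1148] [-0.168  0.125]
-131.0 [ 0.4545 -0.1095] [-0.162  0.133]
-134.0 [ 0.4484 -0.1038] [-0.154  0.141]
```

>>> {"method": "carry_out", "body": {
  "commands": [-0.2,-0.01,0,-0.5,1,-0.2,-0.01,0,-0.5,1,-0.2,-0.01,0,-0.5,1,-0.2,0,0,-0.5,1,-0.2,0.01,0,-0.75,1,-0.2,0.02,0,-0.75,1,-0.2,0.03,0,-0.75,1,-0.2,0.04,0,-0.75,1]
}}

```text
time_s: 3.6
tcp_pos: [0.5236, -0.1448, 0.0873]
eef_rot: [180.0, 0.3, 176.2]
contact_force: [0.1, 0.8, -0.2]
gripper_width: 0.0005
```

>>> {"method": "carry_out", "body": {
  "commands": [-0.2,0.06,0,-0.75,1,-0.2,0.07,0,-0.75,1,-0.2,0.08,0,-0.75,1,-0.19,0.09,0,-0.75,1,-0.18,0.1,0,-0.75,1,0,0,0,0,1,0,0,0,0,1]
}}

```text
time_s: 4.3
tcp_pos: [0.4843, -0.1287, 0.0862]
eef_rot: [179.9, 0.2, 161.4]
contact_force: [0.9, 1.1, -0.0]
gripper_width: 0.0001
```

```bash
cat > look.py <<'E'
from plant import cams
from h import *
import cv2,sys
k=sys.argv[1]
crop(cams.capture("side"),185,145,130,102,6,f"pics/{k}.png")
E
python3 look.py s2
```

```text
(no output)
```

View pics/s2.png

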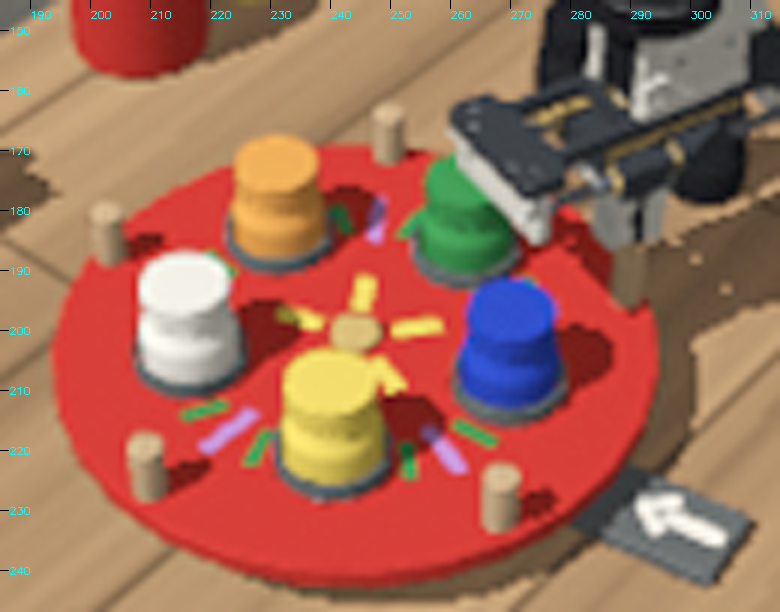

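The carousel has turned, with all jars seated. The former front peg is now at (502,472) in the crop, the blue jar's top at (510,303), and the fingers touch the right peg at (628,270). Now the angle:

```bash
cat > ang.py <<'E'
import pickle,sys
from h import *
s=pickle.load(open("side0.pkl","rb"));c=np.array([.5595,.0113])
def go(y0,pegs,blue):
    for x,y in pegs+[blue]:
        z=.103 if (x,y)==blue else .08
        d=atz(s,185+x/6,y0+y/6,z)[:2]-c;a=np.degrees(np.arctan2(d[1],d[0]))
        print(np.hypot(*d).round(3),a.round(1),"phase",((a+108)%72-36).round(1) if z<.1 else "blue")
E
python3 -c "
from ang import *
go(145,[(502,472),(147,442),(108,210),(389,112)],(510,303))
go(155,[(595,350),(575,120),(277,60),(70,232),(255,434)],(525,198))"
```

```text
0.15 160.3 phase 16.3
0.15 87.5 phase 15.5
0.151 15.0 phase 15.0
0.152 -56.7 phase 15.3
0.088 -161.9 phase blue
0.151 -175.0 phase -31.0
0.153 -103.3 phase -31.3
0.15 -31.8 phase -31.8
0.151 40.7 phase -31.3
0.152 112.5 phase -31.5
0.091 -139.0 phase blue
```

About 25° done. The blue jar is at -162…-164.5° and the arrow at -171.4°, so 8° more, slowly.

>>> {"method": "carry_out", "body": {
  "commands": [-0.12,0.07,0,-0.5,1,-0.12,0.07,0,-0.5,1,-0.12,0.07,0,-0.5,1,-0.1,0.08,0,-0.5,1,0,0,0,0,1,0,0,0,0,1,0,0,0,0,1]
}}

```text
time_s: 5.05
tcp_pos: [0.465, -0.1173, 0.0846]
eef_rot: [180.0, 0.0, 153.3]
contact_force: [-0.2, 0.1, -0.5]
gripper_width: 0.0006
```

```bash
python3 look.py s3
```

```text
(no output)
```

View pics/s3.png

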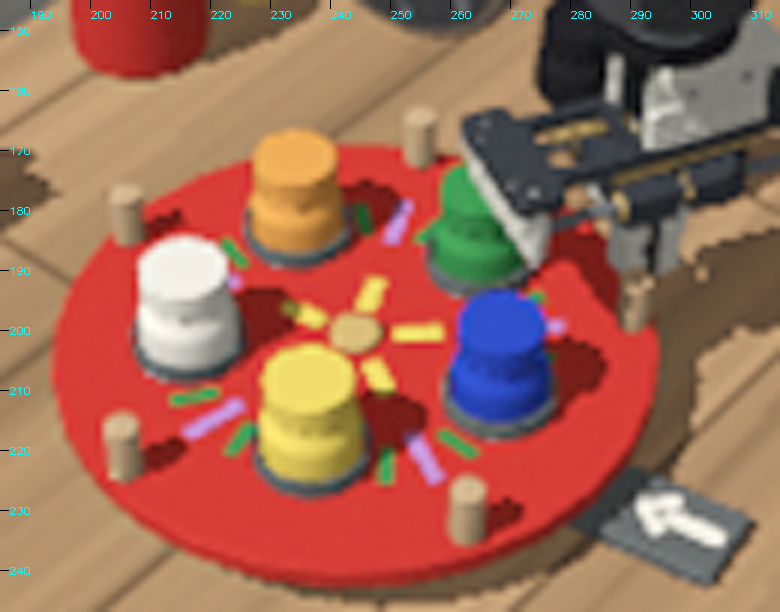

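Now the front peg is at (467,486), the blue jar's top at (502,317), and the jars are seated. I'll check the angle and back the fingers off (+x, then up and away).

```bash
python3 -c "
from ang import *
go(145,[(467,486),(121,422),(127,194),(421,116)],(502,317))"
```

```text
0.151 152.8 phase 8.8
0.151 80.0 phase 8.0
0.149 8.8 phase 8.8
0.152 -63.8 phase 8.2
0.089 -169.2 phase blue
```

The well is at -171.5° and the jar at -169.2°, against the arrow at -171.4°. That's about 3 mm off sideways, inside the 12 mm allowed. Backing off.

>>> {"method": "carry_out", "body": {
  "commands": [0.2,-0.15,0,0,1,0.3,-0.2,0,0,1,0,0,0.6,0,1,0,0,1,0,1,0,0,1,0,1,0,0,1,0,1,0,-1,0,0,1,0,-1,0,0,1]
}}

```text
time_s: 5.9
tcp_pos: [0.4865, -0.2123, 0.2307]
eef_rot: [179.9, 0.2, 153.4]
contact_force: [0.4, -0.5, 0.2]
gripper_width: 0.0006
```

>>> {"method": "carry_out", "body": {
  "commands": [0,-1,0,0,1,0,-1,0,0,1,0,-1,0,0,1,0,-1,0,0,1,0,-1,0,0,1,0,-1,0,0,1,0,0,0,0,1,0,0,0,0,1]
}}

```text
time_s: 6.7
tcp_pos: [0.4842, -0.4531, 0.2274]
eef_rot: [180.0, -0.1, 153.1]
contact_force: [-0.0, 0.4, 0.0]
gripper_width: 0.0003
```

Run:
```python
from plant import cams
from h import *
crop(cams.capture("top"),203,133,150,118,5,"pics/t4.png")
```

```text
(no output)
```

View pics/t4.png

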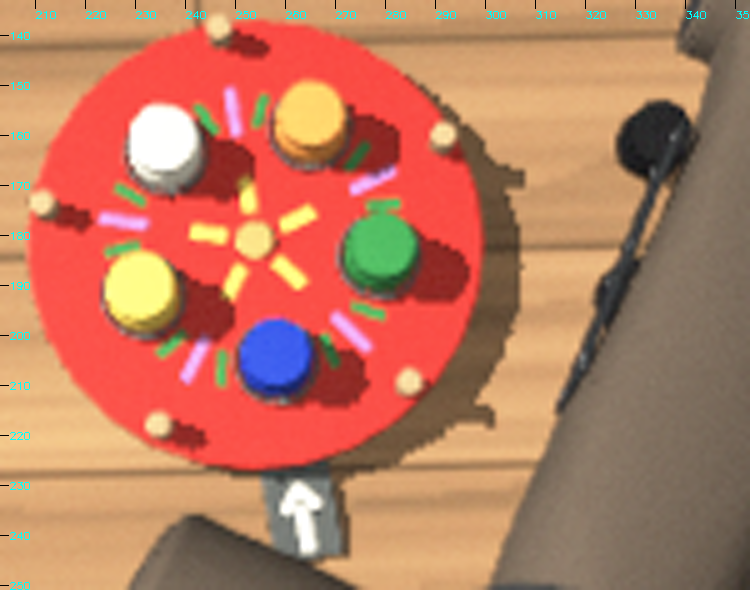

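Hand clear. The blue jar's top is at crop (276,346), above the arrow, and all jars are seated. Final check:

Run:
```python
import pickle
from h import *
t=pickle.load(open("top0.pkl","rb"));c=np.array([.5595,.0113])
for p,z in(((276,346),.103),((409,382),.08),((158,425),.08),((43,203),.08),((218,27),.08),((443,135),.08)):
    d=atz(t,203+p[0]/5,133+p[1]/5,z)[:2]-c;a=np.degrees(np.arctan2(d[1],d[0]))
    print(np.hypot(*d).round(3),a.round(1),"well",((a+36)%72).round(1)-180)
    if z>.1: print("sideways mm vs -171.4:",1e3*np.hypot(*d)*np.sin(np.radians(a+171.4)))
from plant import r,telemetry
print(r.close_job(),telemetry.get_state()["contact_force"])
```

```text
0.086 -171.2 well -171.2
sideways mm vs -171.4: 0.3669787120014257
0.152 -135.8 well -135.8
0.152 152.6 well -135.4
0.151 80.8 well -135.2
0.152 8.8 well -135.2
0.151 -63.5 well -135.5
the job is handed in; nothing more can be done
the job is handed in; nothing more can be done
```

I turned the carousel about 32° clockwise by pushing one rim peg with the shut fingertips. I then backed the hand off and handed the job in at about 6.8 s; no verdict is reported.

**Blue jar:** the last top picture puts it about 0.4 mm sideways of the arrow line (jar at -171.2°, line at -171.4°). The side view before retreating read about 3 mm. The two cameras disagree by about 2° on the arrow line itself, and I used their mean. All of these are inside the 12 mm limit.

**Carousel and hand:** the peg angles were within about half a degree before and after I retreated, so the carousel looks still. The hand was about 0.4 m clear of the pegs, with the force reading near zero.

**Jars and bystanders:** all five jars look upright and seated in the pictures. My last picture did not take in the brush pot, thinner can, flat brush or saucer. I take it they were not touched, because the low moves stayed over the disc and the force never passed about 2 N in the readings I saw.

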